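# Chase the thread of a lab-stand boss in the cam vice

## Task

Lift the aluminium stand boss by the tap wrench standing in it, set it down on the bed of the blue cam vice, square between the open jaws, and swing the red-knobbed cam lever fully round to clamp it. Then work the tap clockwise one whole turn deeper in the proper way: half a turn forward, a quarter turn back, half a turn forward, a quarter back, and a last half turn forward to its depth stop. Leave the boss clamped with the tap down at its stop, and do not disturb the bottle, slide box, tape dispenser or pen pot.

Things in the scene. Friction and masses are not known exactly. Their poses are not given: they have to be found in the camera images.
- boss: Loose aluminium stand boss, 52 long (its x), 36 wide (y), 34 high, with a rod channel 16 wide and deep under it and a round screw boss (22 dia, 6 high) on top. Origin: centre of its underside, z up. Starts standing on the bench, tap upright in it; about 0.42 kg in all. Pinch the wrench's centre block and it lifts with it, keeping its angle. Either end may point either way in the vice.
- wrench (a point): Centre of the tap wrench, on the tap's axis, 80 mm above the boss's underside (sinks 1.25 mm a turn). Steel centre block 44 long (this x), 20 wide (y), 16 high; 9 mm round handles reach 65 mm from the axis along +-x. Below it the 8 mm tap shank and a brass stop collar, 18 dia, 8 high, 1.6 mm above the boss at first, down on it at full depth. The point turns with the wrench, z up.
- tap (a joint): Turn of tap and wrench in the boss, rad: 0 at the start, when the wrench lies along the boss's length; grows clockwise seen from above (forward, deeper). Half a turn is 3.14; the depth stop is one whole turn on, a hard stop at 6.36. Friction about 0.2 N m both ways; it stays where it is left.
- vice: Blue cam vice bolted to the bench, 78 wide (its x), 190 long (its y, -135 to +55 mm); bolt lugs reach 65 mm either side. Origin on the bench, below the middle of the clamped boss. Bed 22 mm high. Jaw faces run along its x, 76 long, 28 high above the bed: fixed jaw face at y = +18 mm, moving one at y = -26 mm with the lever at 0. The boss goes in with its length along the jaws.
- vice_bed (a point): Point on top of the vice's bed, 22 mm above the vice's origin; axes as the vice: the middle of the boss's underside comes here when clamped.
- vice_jaw: Moving jaw of the vice, 76 by 24 by 30 mm, with an orange elastic soft-jaw facing. Origin: middle of the lower edge of its gripping face, on the bed. The cam pushes it along the vice's +y by up to 9 mm, 5 mm per rad of lever; it meets the 36 mm wide boss when the lever has gone about 1.55 rad and squeezes it up to some 30 N from there on.
- lever_pivot (a point): Upright axis of the cam lever, on top of the bed, 69.5 mm to the -y side of the vice's origin.
- lever_knob (a point): Middle of the red grip on the end of the cam lever: an upright grip 18 mm in diameter and 37 mm high, its top 84 mm above the bench, this point 65 mm above it and 95 mm from the pivot axis. The lever's arm below is 10 mm thick, its underside 37 mm above the bench.
- vice_lever (a joint): Turn of the cam lever, rad: 0 fully open (knob out beyond the vice's -y end), growing clockwise seen from above to a hard stop at 1.75, fully clamped (arm along the vice's -x). Starts between 0 and 0.25. Needs about 4 N at the knob, up to 7 N as the jaw bites; stays where it is left.
- oil_bottle: White plastic cutting-oil bottle with red cap and yellow label, 40 mm diameter, 95 mm high; leave alone. Origin: centre of its underside.
- slide_box: Blue microscope-slide box, 85 by 160 by 28 mm; leave alone. Origin: centre of its underside.
- tape_dispenser: Cream tape dispenser, 75 by 150 mm, 88 mm high; leave alone. Origin: centre of its underside.
- pen_pot: Dark pen pot, 76 mm diameter, 95 mm high with pens to 155 mm; leave alone. Origin: centre of its underside.
Things that resemble listed ones, but are neither listed nor needed, are in the scene too. Several things have the shape of the boss; the one meant has the colours described above.

How it is judged:
On the way, in this order (a step that is already met when the one before it is completed fails the run):
1. the boss sits on the vice's bed between the jaws, square to them and let go, the tap not yet turned (z of boss in the frame of vice_bed between -0.003 and 0.003 m and x of boss in the frame of vice_bed between -0.02 and 0.02 m and y of boss in the frame of vice_bed between -0.014 and 0.003 m and angle between the x axis of boss and the x axis of vice, either way round below 0.3 rad and angle between boss's own z axis and vertical below 0.08 rad and contact force between the fingers and boss below 0.2 N and value of joint tap below 0.6 rad), for 0.2 s.
2. the lever is swung right round and the jaw clamps the boss (value of joint vice_lever above 1.6 rad and contact force between vice_jaw and boss above 5 N and value of joint tap below 0.6 rad), for 0.2 s.
3. the tap is turned half a turn forward in the clamped boss (value of joint tap between 2.6 and 3.75 rad and value of joint vice_lever above 1.5 rad), for 0.1 s.
4. a quarter turn back (value of joint tap between 0.9 and 2.2 rad and value of joint vice_lever above 1.5 rad), for 0.1 s.
5. half a turn forward again, to three quarters of a turn (value of joint tap between 4.1 and 5.35 rad and value of joint vice_lever above 1.5 rad), for 0.1 s.
6. a quarter turn back again, to half a turn (value of joint tap between 2.5 and 3.8 rad and value of joint vice_lever above 1.5 rad), for 0.1 s.
At the end, for the whole second after the job is handed in: the tap is one whole turn forward, to within 0.4 rad (joint above 5.9); the lever is past 1.6 rad and the jaw presses on the boss with over 5 N; the boss rests on the vice's bed to within 3 mm, within 20 mm of the middle of the jaws, square to them within 0.1 rad and upright, at rest (value of joint tap above 5.9 rad and value of joint vice_lever above 1.6 rad and contact force between vice_jaw and boss above 5 N and z of boss in the frame of vice_bed between -0.003 and 0.003 m and x of boss in the frame of vice_bed between -0.02 and 0.02 m and angle between the x axis of boss and the x axis of vice, either way round below 0.1 rad and angle between boss's own z axis and vertical below 0.06 rad and linear speed of boss below 0.01 m/s); the robot touches nothing.
It fails at once if the oil bottle, slide box, tape dispenser or pen pot is pushed more than 20 mm or tipped (distance of any of oil_bottle, slide_box, tape_dispenser, pen_pot from where it was at the start of the episode above 0.02 m or angle between any of oil_bottle, pen_pot's own z axis and vertical above 0.4 rad).
It fails at once if the boss is tipped over (angle between boss's own z axis and vertical above 0.6 rad).
It also fails if it takes over 72 s, if anything falls off the work surface, if the arm or the gripper's body presses on something with over 40 N, if the wrist force passes 120 N, or if a joint passes its speed limit or range.

## Robot

A 6-joint arm with a two-finger parallel gripper is mounted at the origin on the work surface. World frame = base frame: x ahead of the robot, y to its left, z up, the work surface at z = 0. Lengths are in m, angles in rad, forces in N, time in s.
With the tool pointing down it reaches from about 0.275 to 0.825 m from the base axis. Payload 4.9 kg.
Tool frame: the origin (TCP) lies midway between the tips of the shut fingers; the grasp point (between the pads) lies 19 mm behind it (bot.grip_depth is the distance from the TCP to the grasp point, in m); y points along the fingers, x is the direction in which the jaws open and shut, and the axes are right-handed (so a half turn about y gives the same grasp; the last joint's range is limited). The gripper opens to 85 mm and grips with 20 to 120 N. Pads are 22 mm wide; open, the fingers measure 114 mm over their backs; the gripper's body (76 mm by 85 mm) begins 54 mm behind the grasp point. The pads swing forward as they close: fully open they stand 13 mm farther back than shut.
Start: joints at [1.053, 0.326, -0.193, 1.052, 0, 1.437], TCP at [0.206, 0.51, 0.203] pointing down, gripper open.
Joint ranges: [-2.65, 2.65], [-0.97, 1.79], [-1.3, 1.35], [-1.93, 2.1], [-1.47, 1.37], [-3.14, 3.14]. Speed limits (rad/s): [2.57, 2.57, 3.14, 3.14, 3.14, 3.14].

## Interface

Orientations are given as a unit quaternion [w, x, y, z].
In Python, from cell import bot gives the robot as it stands. Calls block until the motion is done:
- bot.move_pose(position, orientation): joint-space move of the TCP to a pose.
- bot.move_linear(position, speed=0.15, rotation=None, until_force=None): straight line of the TCP; rotation=None keeps the orientation; speed is the mean speed in m/s. With until_force (N) it stops when the force on the tool has changed by that much, and returns True; else False.
- bot.goto_joints(angles): joint-space move.
- bot.set_gripper(opening, grasp_force=None): opening from 0.0 (shut) to 1.0 (fully open); grasp_force is the grip in N (None keeps the last); returns when the fingers have stopped.
- bot.wait(seconds).
- bot.solve_ik(position, orientation): joint angles nearest the present ones, or None.
- bot.camera(name): name is "scene" or "top" or "wrist"; returns the picture (420x560x3 uint8, red, green, blue); there is no depth.
- bot.calibration(name): a dict with "mtx" (3x3 intrinsics, pixels), "extrinsics" (4x4, takes a point from world to camera coordinates); the wrist camera has in their place "hand_eye" (4x4, takes a point from camera to tool coordinates, whose origin is the TCP and whose axes are the tool frame's). Camera axes: x right, y down, z forward; pixel columns grow to the right and rows downward; lengths in m; the calibration is good to about 2 mm. A picture is of the moment at which its call begins: read the wrist's pose just before it. calibration takes no time and is no camera call.
A pose or a line that the arm cannot do raises bot.PlanningError and nothing moves.
- bot.close_job(): hands the job in, once; it reports no verdict.
Trained networks look in the newest picture that a camera, given by its name, has taken for a name from the list of things; names that differ only in an ending like _2 or _b are one class to them, and where a whole thing is asked for, a point or a joint stands for the part that bears it (a point fixed in the world has none). Each returns a list of dicts, best first, with "confidence" (0 to 1); they miss things now and then, are a little off and sometimes report something else, mostly with a low value. They report only what shows in the picture. A call takes as long as a camera call. They do not tell look-alikes from the thing itself.
- bot.search_frame(camera, thing): "bbox" ([left, top, width, height] in pixels, round what is visible of it).
Readings, each from a call of its own:
- bot.read_clock(): time.
- bot.read_joint_positions(): joint angles.
- bot.read_joint_vel(): joint speeds.
- bot.read_joint_efforts(): joint torques, N m.
- bot.read_position(): TCP position.
- bot.read_tool_rot(): TCP orientation.
- bot.read_ft_force(): force on the tool from outside, world axes, zero at the start.
- bot.read_moment(): the same for the moment, N m.
- bot.read_gripper_width(): opening from 0.0 (shut) to 1.0 (fully open).
Only numpy, scipy, OpenCV 4.12 (cv2) and the standard library are available. Lean on these libraries where they do the work, as an engineer would, in place of code of your own. Each camera call takes 0.05 s, during which the arm holds its last target. There are 200 camera calls.

## Working session

There is one attempt and no reset: what is moved stays moved. The work goes in short steps, each a Python script; the robot and the scene stay as the last script left them, time stands still between calls to the robot, and variables do not carry over. Pictures are saved under pics/ and viewed, about 8 in all and at most 12, crops included, and the job is handed in when it is done.

```bash
ls; mkdir -p pics
python3 - <<'E'
from cell import bot
import cv2,numpy as np
ims=[]
for c in("scene","top"):
    im=bot.camera(c); cv2.imwrite(f"pics/{c}0.png",cv2.cvtColor(im,cv2.COLOR_RGB2BGR))
    for t in("boss","wrench","vice","lever_knob","vice_jaw","oil_bottle","slide_box","tape_dispenser","pen_pot"):
        print(c,t,[(np.round(d["bbox"]).astype(int).tolist(),round(d["confidence"],2)) for d in bot.search_frame(c,t)][:5])
    k=bot.calibration(c);print(np.round(k["mtx"],1).tolist(),np.round(k["extrinsics"],3).tolist())
print(bot.calibration("wrist"),bot.read_tool_rot(),bot.read_clock())
E
```

```text
pics
scene boss [([362, 170, 24, 34], 0.83), ([371, 207, 36, 44], 0.73), ([422, 172, 26, 37], 0.69), ([334, 187, 12, 40], 0.65)]
scene wrench [([372, 207, 28, 32], 0.55), ([341, 186, 7, 36], 0.51), ([362, 167, 26, 20], 0.49), ([426, 171, 25, 33], 0.47)]
scene vice [([174, 204, 82, 46], 0.63)]
scene lever_knob [([174, 214, 42, 15], 0.62)]
scene vice_jaw [([216, 206, 11, 24], 0.69)]
scene oil_bottle [([263, 258, 17, 27], 0.66)]
scene slide_box [([265, 164, 53, 28], 0.92), ([172, 203, 84, 46], 0.61)]
scene tape_dispenser [([131, 155, 51, 36], 0.96)]
scene pen_pot [([79, 220, 42, 41], 0.9), ([216, 207, 10, 24], 0.27)]
[[408.8, 0.0, 279.3], [0.0, 408.8, 212.3], [0.0, 0.0, 1.0]] [[-0.049, 0.999, -0.013, -0.045], [0.734, 0.027, -0.679, -0.387], [-0.678, -0.042, -0.734, 1.603], [0.0, 0.0, 0.0, 1.0]]
top boss [([240, 156, 30, 31], 0.72), ([187, 241, 25, 31], 0.7), ([225, 204, 14, 37], 0.63), ([183, 188, 25, 31], 0.56), ([134, 230, 21, 37], 0.53)]
top wrench [([182, 188, 26, 29], 0.7), ([227, 206, 7, 42], 0.66), ([138, 229, 3, 41], 0.63), ([240, 155, 30, 30], 0.52), ([187, 244, 21, 30], 0.46)]
[... 429 characters left out ...]
.0, 0.0, 1.0]] [[-0.005, -1.0, 0.001, 0.075], [-0.98, 0.004, -0.199, 0.588], [0.199, -0.002, -0.98, 1.648], [0.0, 0.0, 0.0, 1.0]]
{'mtx': array([[360.87102677,   0.        , 278.57985956],
       [  0.        , 360.87102677, 208.20187254],
       [  0.        ,   0.        ,   1.        ]]), 'hand_eye': array([[ 9.99999536e-01,  8.76545935e-04,  3.99549469e-04,
        -1.49861244e-03],
       [-1.54383239e-04, -2.63577228e-01,  9.64638285e-01,
        -1.69221076e-01],
       [ 9.50861909e-04, -9.64637899e-01, -2.63576970e-01,
         6.65425724e-02],
       [ 0.00000000e+00,  0.00000000e+00,  0.00000000e+00,
         1.00000000e+00]])} [ 0.58619349 -0.58618029 -0.39547106  0.39543964] 1.0
```

```bash
python3 -c "
import cv2
a=cv2.imread('pics/top0.png');cv2.imwrite('pics/top0b.png',cv2.resize(a,(800,600),interpolation=cv2.INTER_CUBIC))
a=cv2.imread('pics/scene0.png');cv2.imwrite('pics/scene0b.png',cv2.resize(a,(800,600),interpolation=cv2.INTER_CUBIC))"
```

```text
(no output)
```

View pics/top0b.png

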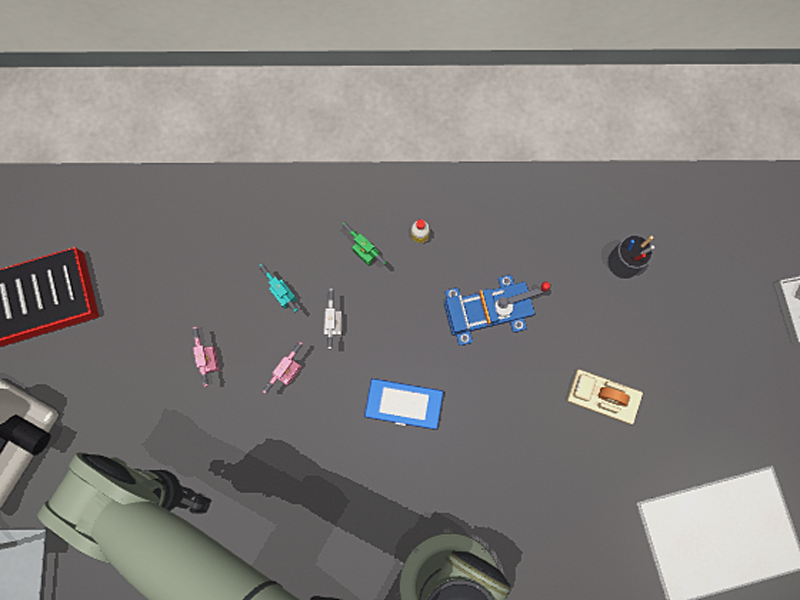

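View pics/scene0b.png

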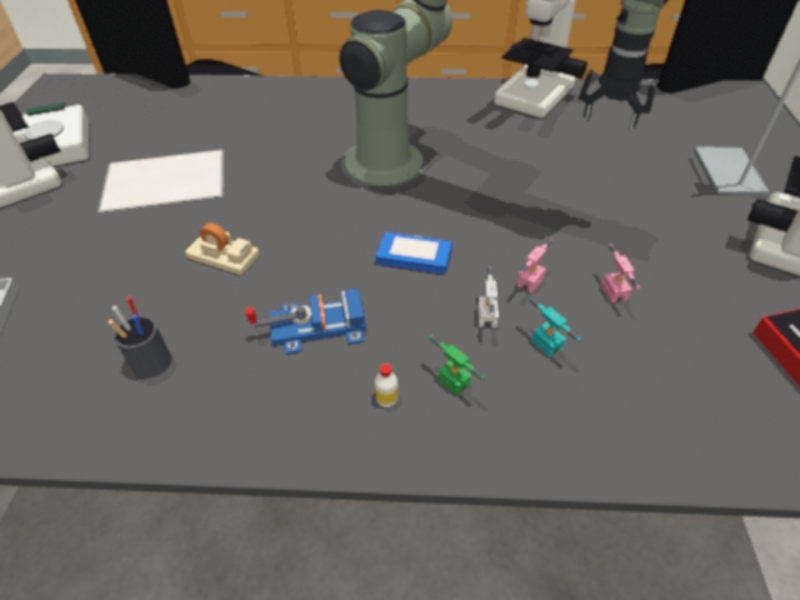

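The candidates for the boss, in 800x600 top pixels, are white-grey (333,320), teal (283,292), green (366,246) and pink (205,357) and (287,370). Only the white-grey one is aluminium-coloured. The vice is at about (490,310), with the fixed jaw at its left end and the red knob at (546,287). Next I'll get coarse positions and take close wrist views.

```bash
cat > h.py <<'E'
from cell import bot
import cv2,numpy as np
from scipy.spatial.transform import Rotation as Rn
def quat(a):  # tool down, jaw-opening direction at world angle a
    c,s=np.cos(a),np.sin(a)
    q=Rn.from_matrix(np.array([[c,0,-s],[s,0,c],[0,-1,0]])).as_quat()
    return [q[3],q[0],q[1],q[2]]
def toolT():
    p=bot.read_position();q=bot.read_tool_rot()
    T=np.eye(4);T[:3,:3]=Rn.from_quat([q[1],q[2],q[3],q[0]]).as_matrix();T[:3,3]=p;return T
def shot(cam,name=None):
    """-> (image, K, world->camera)"""
    k=bot.calibration(cam)
    E=np.linalg.inv(toolT()@k["hand_eye"]) if cam=="wrist" else k["extrinsics"]
    im=bot.camera(cam)
    if name: cv2.imwrite(f"pics/{name}.png",cv2.cvtColor(im,cv2.COLOR_RGB2BGR)); np.savez(f"pics/{name}.npz",K=k["mtx"],E=E)
    return im,k["mtx"],E
def load(n): d=np.load(f"pics/{n}.npz");return d["K"],d["E"]
def onplane(K,E,uv,z):
    C=np.linalg.inv(E);r=C[:3,:3]@np.linalg.inv(K)@[uv[0],uv[1],1];o=C[:3,3]
    return o+r*(z-o[2])/r[2]
def tri(views,uvs):
    A=[];b=[]
    P=[K@E[:3] for K,E in views]
    X=cv2.triangulatePoints(P[0],P[1],np.float64(uvs[0]).reshape(2,1),np.float64(uvs[1]).reshape(2,1)).ravel()
    return X[:3]/X[3]
def proj(K,E,X):
    p=K@(E@np.append(X,1))[:3];return p[:2]/p[2]
E
python3 - <<'E'
from h import *
k=bot.calibration("top");K,E=k["mtx"],k["extrinsics"]
for n,u,z in [("wrench",(333,320),.085),("fixedjaw",(468,310),.05),("orange",(487,307),.05),("pivot",(504,309),.05),("knob",(546,287),.08),("bottle",(420,226),.09),("slidebox",(405,404),.028),("tape",(606,397),.05),("pot",(630,258),.09),("green",(366,246),.085),("teal",(283,292),.085),("pink",(287,370),.085)]:
    print(n,onplane(K,E,np.array(u)*.7,z).round(3))
# look from two places each
def look(x,y,a,z,name):
    # camera sits 66mm along tool z; looks 15 deg back to -z
    bot.move_pose([x,y,z],quat(a)); shot("wrist",name)
    for t in ("boss","wrench","vice","lever_knob","vice_jaw"):
        print(name,t,[(np.round(d["bbox"]).astype(int).tolist(),round(d["confidence"],2)) for d in bot.search_frame("wrist",t)][:3])
w=onplane(K,E,np.array((333,320))*.7,.085)
v=onplane(K,E,np.array((487,307))*.7,.05)
for i,(c,dx) in enumerate([(w,-.04),(w,.05),(v,-.04),(v,.05)]):
    for a in (np.pi/2,-np.pi/2,):
        if bot.solve_ik([c[0]+dx,c[1]+dx,.26],quat(a)): print("a",a);look(c[0]+dx,c[1]+dx,a,.26,f"w{i}");break
print(bot.read_joint_positions(),bot.read_clock())
a=np.vstack([np.hstack([cv2.imread(f"pics/w{i}.png") for i in j]) for j in((0,1),(2,3))])
cv2.imwrite("pics/four.png",cv2.resize(a,(800,600),interpolation=cv2.INTER_AREA))
E
```

```text
wrench [0.554 0.244 0.085]
fixedjaw [ 0.581 -0.048  0.05 ]
orange [ 0.588 -0.09   0.05 ]
pivot [ 0.583 -0.127  0.05 ]
knob [ 0.625 -0.216  0.08 ]
bottle [0.761 0.057 0.09 ]
slidebox [0.378 0.091 0.028]
tape [ 0.389 -0.341  0.05 ]
pot [ 0.687 -0.399  0.09 ]
green [0.718 0.175 0.085]
teal [0.616 0.353 0.085]
pink [0.446 0.34  0.085]Traceback (most recent call last):
  File "<stdin>", line 15, in <module>
ValueError: The truth value of an array with more than one element is ambiguous. Use a.any() or a.all()
```

Run:
```python
from h import *
def look(x,y,a,z,name):
    bot.move_pose([x,y,z],quat(a)); shot("wrist",name)
    for t in ("wrench","lever_knob","vice_jaw"):
        print(name,t,[(np.round(d["bbox"]).astype(int).tolist(),round(d["confidence"],2)) for d in bot.search_frame("wrist",t)][:3])
w=(.554,.244);v=(.588,-.11)
for i,(c,dx) in enumerate([(w,-.04),(w,.05),(v,-.04),(v,.05)]):
    for a in (-np.pi/2,np.pi/2):
        if bot.solve_ik([c[0]+dx,c[1]+dx,.26],quat(a)) is not None: print("a",a);look(c[0]+dx,c[1]+dx,a,.26,f"w{i}");break
print(bot.read_joint_positions(),bot.read_clock())
a=np.vstack([np.hstack([cv2.imread(f"pics/w{i}.png") for i in j]) for j in((0,1),(2,3))])
cv2.imwrite("pics/four.png",cv2.resize(a,(800,600),interpolation=cv2.INTER_AREA))
```

```text
a -1.5707963267948966
w0 wrench [([215, 59, 25, 140], 0.98), ([100, 189, 68, 94], 0.96), ([42, 0, 104, 114], 0.79)]
w0 lever_knob []
w0 vice_jaw []
a -1.5707963267948966
w1 wrench [([189, 270, 75, 89], 0.94), ([29, 242, 48, 81], 0.9), ([156, 97, 92, 111], 0.88)]
w1 lever_knob [([522, 135, 38, 110], 0.65)]
w1 vice_jaw []
a -1.5707963267948966
w2 wrench []
w2 lever_knob [([240, 84, 117, 66], 0.91)]
w2 vice_jaw [([204, 96, 39, 75], 0.62), ([240, 85, 114, 64], 0.42)]
a -1.5707963267948966
w3 wrench [([0, 62, 79, 78], 0.77)]
w3 lever_knob [([318, 175, 122, 56], 0.74)]
w3 vice_jaw [([291, 180, 32, 69], 0.86)]
[-2.10337087e-01  4.74872870e-01  1.77406895e-01  1.27327042e+00
 -1.78510039e-04  2.93268793e+00] 11.1083
```

View pics/four.png

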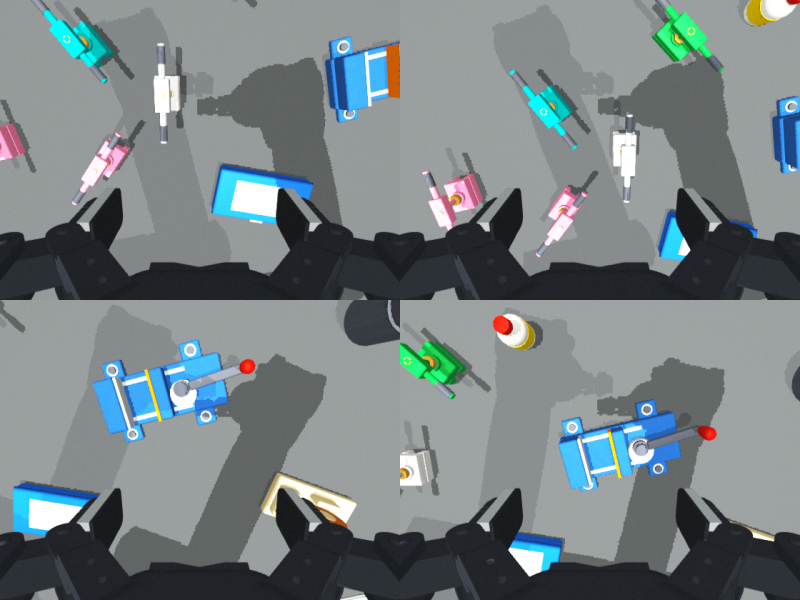

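The white-grey one (w0 at (228,130)) is the aluminium boss; the others are coloured. I'll view one enlarged crop of it and one of the vice to confirm and pick points.

Run:
```python
import cv2,numpy as np
def crop(n,x,y,w,h,s):
    c=cv2.resize(cv2.imread(f"pics/{n}.png")[y:y+h,x:x+w],None,fx=s,fy=s,interpolation=cv2.INTER_CUBIC)
    for i in range(0,w,20): cv2.line(c,(i*s,0),(i*s,6),(0,0,255));cv2.putText(c,str(x+i),(i*s,18),0,.35,(0,0,255))
    for i in range(0,h,20): cv2.line(c,(0,i*s),(6,i*s),(0,0,255));cv2.putText(c,str(y+i),(8,i*s+4),0,.35,(0,0,255))
    return c
cv2.imwrite("pics/cw.png",np.hstack([crop("w0",180,55,100,150,4),crop("w1",265,150,100,150,4)]))
cv2.imwrite("pics/cv.png",np.vstack([crop("w2",125,45,250,150,2),crop("w3",215,130,250,150,2)]))
```

```text
(no output)
```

View pics/cw.png

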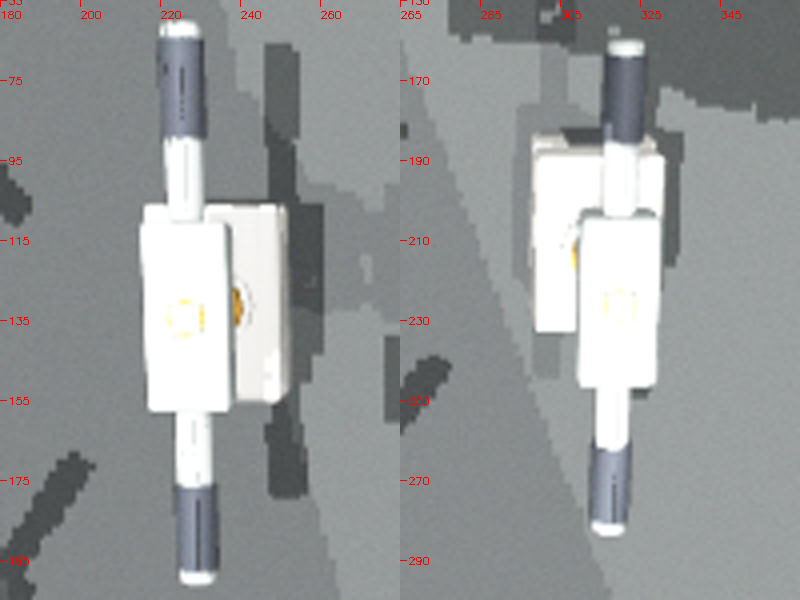

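View pics/cv.png

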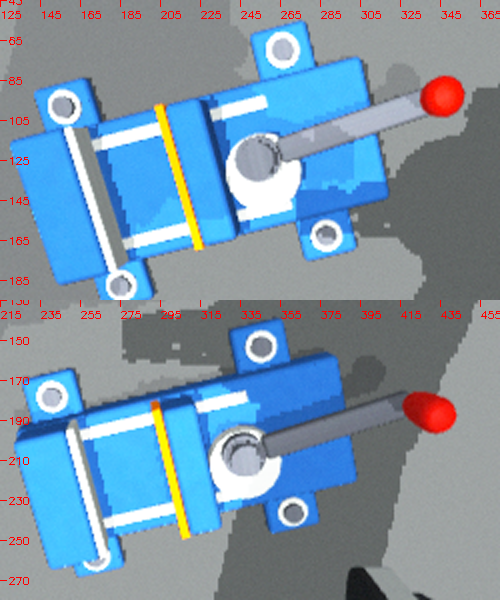

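The crop shows silver-white aluminium with a steel wrench and a brass collar, upright, with the wrench along the boss. The vice shows clearly: orange facing, four lug bolts, pivot and red knob. Triangulating the picked points.

Run:
```python
from h import *
A=[load("w0"),load("w1")];B=[load("w2"),load("w3")]
R={}
for n,V,a,b in [("tipF",A,(225.5,60.5),(321.5,160.5)),("tipN",A,(229.5,200.5),(317,283)),("mark",A,(226.5,134.4),(320,226.3)),
 ("or1",B,(205,98),(292.5,181.5)),("or2",B,(224.5,168.5),(307,248.5)),("lugTL",B,(156.5,98.5),(240.5,178)),("lugBL",B,(185.5,187.5),(262.5,259)),
 ("lugTR",B,(266.5,69.5),(345.5,153.5)),("lugBR",B,(288,163),(361,236.5)),("pivot",B,(253.5,123.5),(337.5,206.5)),("knob",B,(346,93),(430,186.5))]:
    X=tri(V,(a,b));R[n]=X
    print(n,X.round(4),"err",np.round([np.linalg.norm(proj(*v,X)-u) for v,u in zip(V,(a,b))],1))
def ang(p,q): d=R[q]-R[p];return round(float(np.arctan2(d[1],d[0])),4),round(float(np.linalg.norm(d[:2])),4)
for p in [("tipN","tipF"),("or2","or1"),("lugBL","lugTL"),("lugBR","lugTR"),("lugTL","lugTR"),("lugBL","lugBR"),("pivot","knob")]: print(p,ang(*p))
# single-view plane intersections with known heights as a check
for n,z,V,u in [("mark",.088,A,((226.5,134.4),(320,226.3))),("or1",.05,B,((205,98),(292.5,181.5))),("or2",.05,B,((224.5,168.5),(307,248.5)))]:
    print(n,[onplane(*v,x,z).round(4) for v,x in zip(V,u)])
```

```text
tipF [0.6225 0.251  0.08  ] err [0.4 0.4]
tipN [0.4926 0.2517 0.0806] err [0.1 0.1]
mark [0.5577 0.2513 0.0867] err [0. 0.]
or1 [ 0.6266 -0.0753  0.0357] err [1.1 1. ]
or2 [ 0.5532 -0.0933  0.0474] err [0.5 0.5]
lugTL [ 0.6261 -0.0156  0.0098] err [0.3 0.3]
lugBL [ 0.5251 -0.0412  0.0123] err [0.4 0.4]
lugTR [ 0.6559 -0.1378  0.0119] err [0.4 0.3]
lugBR [ 0.5542 -0.1622  0.0105] err [0.1 0.1]
pivot [ 0.6006 -0.1255  0.0434] err [0.5 0.5]
knob [ 0.6293 -0.2152  0.0682] err [0.4 0.4]
('tipN', 'tipF') (-0.0052, 0.1299)
('or2', 'or1') (0.2414, 0.0755)
('lugBL', 'lugTL') (0.2479, 0.1043)
('lugBR', 'lugTR') (0.2351, 0.1046)
('lugTL', 'lugTR') (-1.332, 0.1257)
('lugBL', 'lugBR') (-1.3346, 0.1244)
('pivot', 'knob') (-1.261, 0.0942)
mark [array([0.5578, 0.2511, 0.088 ]), array([0.5581, 0.2515, 0.088 ])]
or1 [array([ 0.6254, -0.0772,  0.05  ]), array([ 0.6302, -0.0755,  0.05  ])]
or2 [array([ 0.554 , -0.0941,  0.05  ]), array([ 0.5538, -0.0928,  0.05  ])]
```

Run:
```python
from h import *
a=-np.pi/2+.239; O=np.array([.584,-.0585]); ey=np.array([-.2367,.9716]);ex=np.array([.9716,.2367])
out=[]
for i,(s,t) in enumerate([(-.03,-.02),(-.10,-.02)]):
    p=O+ey*s+ex*t
    bot.move_pose([*p,.15],quat(a)); im,K,E=shot("wrist",f"v{i}")
    # overlay predicted features
    P=lambda x,y,z: proj(K,E,[*(O+ex*x+ey*y),z])
    big=cv2.resize(cv2.cvtColor(im,cv2.COLOR_RGB2BGR)[:300,60:460],None,fx=2,fy=2,interpolation=cv2.INTER_CUBIC)
    for x,y,z in [(0,.018,.05),(.038,.018,.05),(-.038,.018,.05),(.038,-.026,.05),(-.038,-.026,.05),(0,-.0695,.05),(0,-.1645,.084)]:
        q=P(x,y,z);cv2.drawMarker(big,(int((q[0]-60)*2),int(q[1]*2)),(255,0,255),0,12);print(i,q.round(1))
    out.append(big);cv2.imwrite(f"pics/v{i}b.png",big)
print(bot.read_clock())
```

```text
0 [212.2 173.8]
0 [209.6 122.3]
0 [214.5 221.7]
0 [269.9 122.2]
0 [270.6 221.7]
0 [327.7 173.7]
0 [476.9 182.2]
1 [118.4 175.3]
1 [112.4 123.9]
1 [124.  223.1]
1 [172.6 123.9]
1 [180.  223.1]
1 [233.8 175.2]
1 [369.9 183.9]
12.1833
```

View pics/v0b.png

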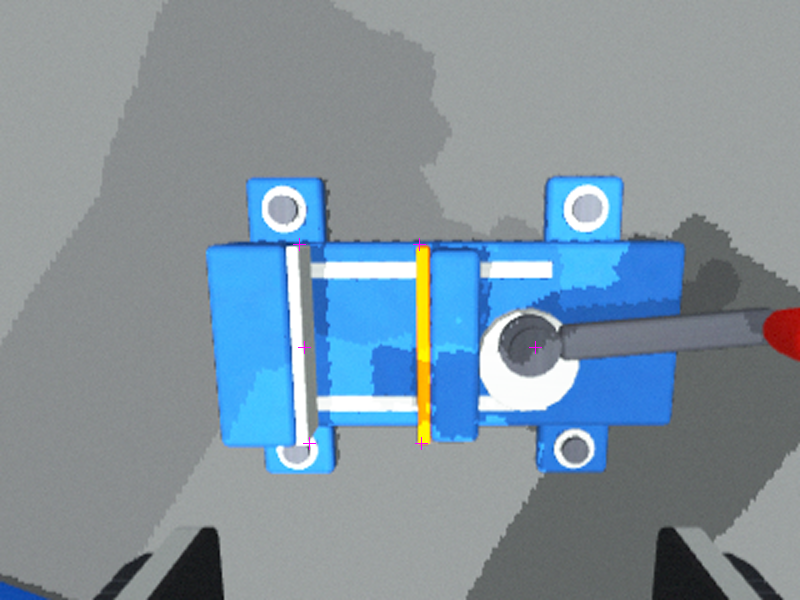

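View pics/v1b.png

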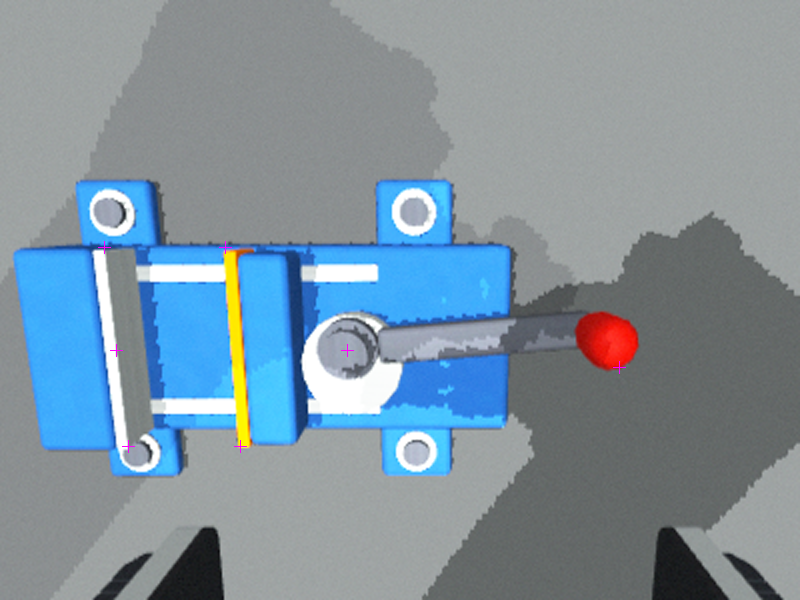

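The overlay matches the vice frame to about 1 mm: origin (0.584,-0.0585), angle 0.239. Arm-along-−x at 1.75 rad puts lever zero about 0.18 rad towards +x, so the lever is now at about 0.11 rad. Now I'll pick the boss.

Run:
```python
from h import *
a=-np.pi/2-.005
bot.set_gripper(1.0,60)
bot.move_pose([.5577,.2513,.16],quat(a))
bot.move_linear([.5577,.2513,.060],speed=.1)
print(bot.read_position(),bot.read_ft_force())
bot.set_gripper(0.0,60); print("w",bot.read_gripper_width())
bot.move_linear([.5577,.2513,.17],speed=.08)
print("w",bot.read_gripper_width(),bot.read_ft_force(),bot.read_clock())
O=np.array([.584,-.0585]); ey=np.array([-.2367,.9716])
p=O+ey*-.0035
bot.move_pose([*p,.17],quat(-np.pi/2+.239))
print(bot.read_position(),bot.read_joint_positions()); shot("wrist","held")
im=cv2.imread("pics/held.png");cv2.imwrite("pics/heldb.png",im)
```

```text
[0.55831713 0.251514   0.06071763] [1.73478696 0.02533564 0.00976206]
w 0.001896635728274164
w -0.001707231991125379 [0.60314174 0.12737369 0.12545784] 20.25
[ 0.58482345 -0.06180743  0.16998017] [-2.30779971e-01  4.19125723e-01 -1.41584688e-01  1.01011772e+00
  5.67476038e-06  2.67156973e+00]
```

View pics/heldb.png

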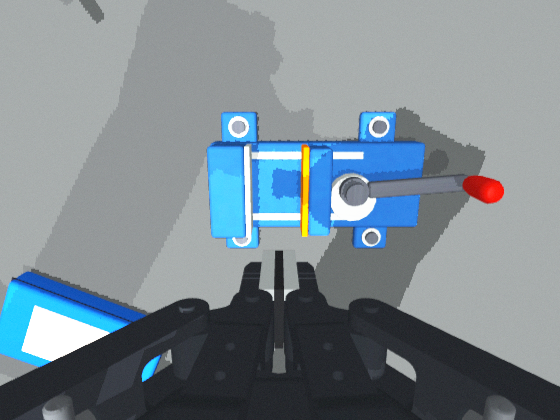

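The gripper closed on nothing. I'll look at the boss from where I first saw it.

Run:
```python
from h import *
t0=bot.read_clock()
bot.move_pose([.514,.204,.26],quat(-np.pi/2)); im,K,E=shot("wrist","w5")
print(t0,bot.read_clock())
print([(np.round(d["bbox"]).astype(int).tolist(),round(d["confidence"],2)) for d in bot.search_frame("wrist","wrench")])
a=cv2.imread("pics/w0.png")[0:230,100:360];b=cv2.imread("pics/w5.png")[0:230,100:360]
cv2.imwrite("pics/cmp.png",cv2.resize(np.hstack([a,b]),None,fx=1.5,fy=1.5))
```

```text
24.8333 29.4667
[([213, 61, 30, 142], 0.89), ([40, 0, 110, 115], 0.82), ([100, 190, 69, 97], 0.78)]
```

View pics/cmp.png

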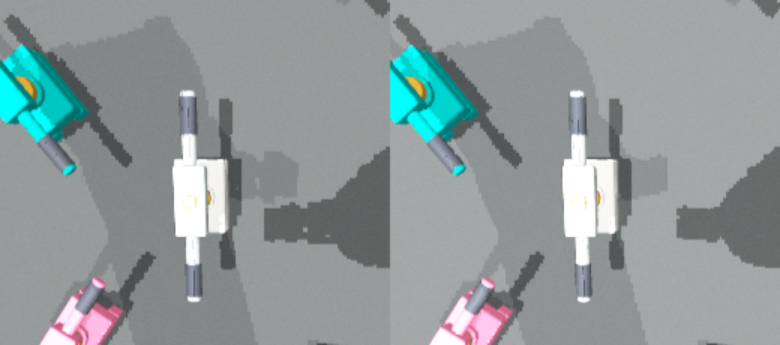

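The boss still stands unmoved. The joint-6 wrap is costing time, so I'll use the opposite wrist orientation (a=+π/2). I'll regrasp with pictures before and after closing to diagnose the miss.

Run:
```python
from h import *
a=np.pi/2-.005
p=[.5577,.2513]
print("w0",bot.read_gripper_width())
bot.set_gripper(1.0,60); print("open",bot.read_gripper_width(),bot.read_clock())
bot.move_pose([*p,.13],quat(a)); print(bot.read_clock())
bot.move_linear([*p,.060],speed=.12)
print(bot.read_position(),bot.read_tool_rot(),quat(a),bot.read_ft_force(),bot.read_gripper_width())
shot("wrist","g0")
bot.set_gripper(0.0,60); print("w",bot.read_gripper_width(),bot.read_clock(),bot.read_ft_force())
shot("wrist","g1"); print(bot.read_joint_positions())
cv2.imwrite("pics/g.png",cv2.resize(np.hstack([cv2.imread(f"pics/g{i}.png")[60:420,100:460] for i in(0,1)]),None,fx=1.1,fy=1.1))
```

```text
w0 0.001288290375586358
open 0.9995097073098311 30.3
33.0
[0.55817569 0.2514427  0.06050981] [-0.50110679  0.50137849  0.49900045 -0.49850792] [np.float64(-0.5012484361987308), np.float64(0.5012484361987308), np.float64(0.49874843880289677), np.float64(-0.49874843880289677)] [0.59273301 0.3028475  0.24660025] 1.0022616687976236
w 0.0005679277636832037 34.55 [-1.57472695  2.09786028  6.7513235 ]
[ 0.30333897  0.56003909 -0.21072209  0.79781183  0.00185083  0.30773607]
```

View pics/g.png

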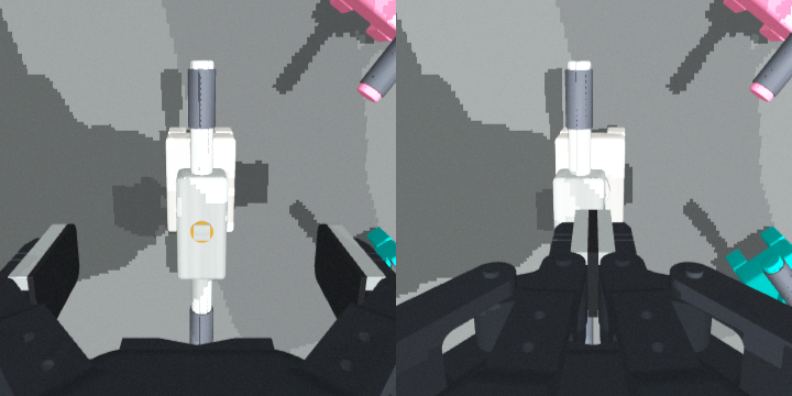

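Run:
```python
from h import *
print(bot.read_position(),bot.read_ft_force(),bot.read_clock(),bot.read_gripper_width())
im,K,E=shot("scene","s1")
p=bot.read_position()
c=cv2.cvtColor(im,cv2.COLOR_RGB2BGR)
u=proj(K,E,p);print("tcp px",u,[proj(K,E,np.add(p,[0,0,d])).round(1) for d in(.028,.1)])
x0,y0=int(u[0])-40,int(u[1])-45
s=cv2.resize(c[y0:y0+75,x0:x0+80],None,fx=5,fy=5,interpolation=cv2.INTER_CUBIC)
for d in(0,.028):
    q=proj(K,E,np.add(p,[0,0,d]));cv2.drawMarker(s,(int((q[0]-x0)*5),int((q[1]-y0)*5)),(255,0,255),0,8)
g=cv2.resize(cv2.imread("pics/g1.png")[90:390,180:380],None,fx=1.875,fy=1.25)[:375]
g=cv2.resize(cv2.imread("pics/g1.png")[150:338,180:380],None,fx=2,fy=2,interpolation=cv2.INTER_CUBIC)[:375]
cv2.imwrite("pics/s1c.png",np.hstack([s,g]))
```

```text
[0.55832778 0.25252006 0.06126299] [-1.06472264  1.97396829  6.54856068] 34.6 -0.0018781320696381703
tcp px [342.14329418 207.9629118 ] [array([343.1, 201.1]), array([345.9, 182.3])]
```

View pics/s1c.png

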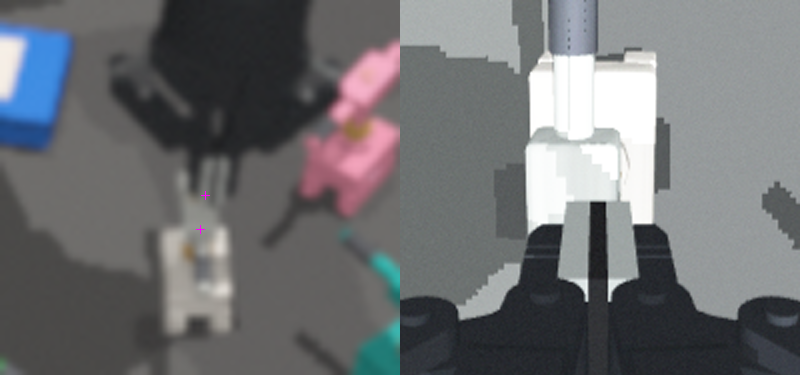

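The shut fingers (g1) ended on top of the block, with the tips near z≈0.088 while the TCP reads 0.061. So the pads really sit about 27-30 mm behind the reported TCP. The boss slid about 6 mm towards −y. I'll go about 20 mm deeper, which is safe under either reading, and grasp again.

Run:
```python
from h import *
print("grip_depth",bot.grip_depth)
a=np.pi/2-.005
bot.set_gripper(1.0,60)
im,K,E=shot("wrist","g2")
hsv=cv2.cvtColor(im,cv2.COLOR_RGB2HSV)
m=cv2.inRange(hsv,(12,90,120),(32,255,255)); m[:, :200]=0; m[:,360:]=0;m[:200]=0;m[320:]=0
ys,xs=np.nonzero(m);print(len(xs),xs.mean() if len(xs) else 0,ys.mean() if len(ys) else 0, np.ptp(xs) if len(xs) else 0)
y=.246
if len(xs)>8:
    X=onplane(K,E,((xs.min()+xs.max())/2,(ys.min()+ys.max())/2),.088);print("mark",X)
    if abs(X[1]-.246)<.01: y=X[1]
    if abs(X[0]-.558)<.008: x=X[0]
    else: x=.558
else: x=.558
f=bot.move_linear([x,y,.040],speed=.06,until_force=8)
print("stopped",f,bot.read_position(),bot.read_ft_force())
if not f:
    bot.set_gripper(0.0,60); print("w",bot.read_gripper_width(),bot.read_ft_force(),bot.read_position())
shot("wrist","g3");print(bot.read_clock())
```

```text
grip_depth 0.0187
102 282.7647058823529 270.9313725490196 19
mark [0.55736174 0.2520235  0.088     ]
stopped False [0.55685572 0.25188856 0.03931616] [-0.12627418  0.0023031   0.49120251]
w 0.2198384324929158 [-0.56804783  0.12070571  1.44467285] [0.55756804 0.25239591 0.04032652]
36.6333
```

Gripped, width ≈19 mm. Now lift, carry and place.

Run:
```python
from h import *
p=bot.read_position()
bot.move_linear([p[0],p[1],.11],speed=.15)
print("w",bot.read_gripper_width(),bot.read_ft_force(),bot.read_clock())
O=np.array([.584,-.0585]); ey=np.array([-.2367,.9716]); q=O+ey*-.0035
if bot.read_gripper_width()>.1:
    bot.move_linear([*q,.11],speed=.25,rotation=quat(np.pi/2+.239))
    print(bot.read_position(),bot.read_gripper_width(),bot.read_clock(),bot.read_joint_positions()[5])
    shot("wrist","h1")
```

```text
w 0.2161314201067307 [ 0.29652476 -0.37047088 -4.09350533] 37.25
[ 0.58439241 -0.06086354  0.10967362] 0.22108030264597622 38.6583 -0.4696153467749962
```

Run:
```python
from h import *
O=np.array([.584,-.0585]); ey=np.array([-.2367,.9716]); q=O+ey*-.0035
f=bot.move_linear([*q,.070],speed=.1,until_force=6); print(f,bot.read_position(),bot.read_ft_force())
if not f:
    f=bot.move_linear([*q,.0605],speed=.03,until_force=3); print(f,bot.read_position(),bot.read_ft_force(),bot.read_clock())
```

```text
False [ 0.58484321 -0.0615792   0.06999901] [-0.20064879  0.84703583 -2.68568771]
True [ 0.58589062 -0.06184791  0.06206308] [-0.21911511  0.25640547  5.34813957] 39.6
```

Contact came at the expected height. Release, then swing the lever.

```bash
cat >> h.py <<'E'
O=np.array([.584,-.0585]);AL=.239
ex=np.array([np.cos(AL),np.sin(AL)]);ey=np.array([-np.sin(AL),np.cos(AL)])
PIV=O-.0695*ey
def knob(th):
    f=AL-np.pi/2+.179-th;return PIV+.095*np.array([np.cos(f),np.sin(f)])
def redknob(im,K,E,z=.07):
    h=cv2.cvtColor(im,cv2.COLOR_RGB2HSV);m=cv2.inRange(h,(0,180,100),(6,255,255))|cv2.inRange(h,(174,180,100),(180,255,255))
    n,l,s,c=cv2.connectedComponentsWithStats(m);i=1+np.argmax(s[1:,4]);X=onplane(K,E,c[i],z)
    d=X[:2]-PIV;return X,s[i,4],AL-np.pi/2+.179-np.arctan2(d[1],d[0]),np.linalg.norm(d)
E
python3 - <<'E'
from h import *
bot.set_gripper(1.0); p=bot.read_position()
bot.move_linear([p[0],p[1],.115],speed=.2)
im,K,E=shot("wrist","p0")
h=cv2.cvtColor(im,cv2.COLOR_RGB2HSV)
th=.108;k=knob(th);print(k)
bot.move_linear([*k,.115],speed=.2,rotation=quat(.3))
im,K,E=shot("wrist","k0");print("knob",redknob(im,K,E,.08),bot.read_clock())
E
```

```text
[ 0.62943339 -0.21649616]
knob (array([ 0.62834587, -0.21182479,  0.08      ]), np.int32(852), np.float64(0.10368432696555852), np.float64(0.09022038013601813)) 42.4417
```

Run:
```python
from h import *
th=.106;k=knob(th)
f=bot.move_linear([*k,.038],speed=.12,until_force=10);print(f,bot.read_position())
if not f:
    bot.set_gripper(0.0,50);print("w",bot.read_gripper_width(),bot.read_clock())
    if bot.read_gripper_width()>.1:
        for i,t in enumerate(np.linspace(th,1.76,6)[1:]):
            s=bot.move_linear([*knob(t),.038],speed=.11,rotation=quat(.3-.12*(i+1)),until_force=30)
            q=bot.read_position();d=np.array(q[:2])-PIV
            print(round(t,2),s,"th",round(AL-np.pi/2+.179-np.arctan2(d[1],d[0]),3)%6.283,np.linalg.norm(d).round(4),bot.read_ft_force().round(1),bot.read_gripper_width().round(3))
            if s:break
print(bot.read_clock())
```

```text
False [ 0.6301692  -0.2166184   0.03867341]
w 0.1917402335633657 43.875Traceback (most recent call last):
  File "<stdin>", line 10, in <module>
AttributeError: 'float' object has no attribute 'round'
```

Run:
```python
from h import *
for i,t in enumerate(np.linspace(.106,1.76,6)[2:]):
    s=bot.move_linear([*knob(t),.038],speed=.11,rotation=quat(.3-.12*(i+2)),until_force=30)
    q=bot.read_position();d=np.array(q[:2])-PIV
    print(round(t,2),s,"th",(AL-np.pi/2+.179-np.arctan2(d[1],d[0]))%6.283,np.linalg.norm(d),bot.read_ft_force(),bot.read_gripper_width())
    if s:break
print(bot.read_clock())
```

```text
0.77 False th 0.7533869256056762 0.09654730228871408 [ 3.28621101 -3.99198653  1.69732347] 0.19565918429546525
1.1 False th 1.0923796105787165 0.09552637173429336 [-1.05913403 -3.47039284  6.01002199] 0.18976449451621621
1.43 False th 1.4256336235147116 0.09485848496270541 [-0.43590381 -2.29265917  8.64191947] 0.18616922468659217
1.76 False th 1.7489643802735542 0.09516126778402917 [-0.13447765 -2.9337018   7.22263655] 0.18612402388084537
46.0417
```

Run:
```python
from h import *
s=bot.move_linear([*knob(1.79),.038],speed=.05,until_force=15);print(s,bot.read_position(),bot.read_ft_force())
bot.set_gripper(1.0); p=bot.read_position()
bot.move_linear([p[0],p[1],.12],speed=.25)
bot.move_linear([*(O+.001*ex),.12],speed=.16,rotation=quat(np.pi/2+AL))
print(bot.read_clock(),bot.read_joint_positions()[5])
im,K,E=shot("wrist","t0")
m=cv2.inRange(cv2.cvtColor(im,cv2.COLOR_RGB2HSV),(12,90,120),(32,255,255));c=proj(K,E,[*O,.11]).astype(int)
mm=np.zeros_like(m);mm[c[1]-30:c[1]+30,c[0]-30:c[0]+30]=m[c[1]-30:c[1]+30,c[0]-30:c[0]+30]
ys,xs=np.nonzero(mm);print(len(xs),c,np.ptp(xs),np.ptp(ys))
X=onplane(K,E,((xs.min()+xs.max())/2,(ys.min()+ys.max())/2),.110);print("mark",X,"vice xy",(X[:2]-O)@ex,(X[:2]-O)@ey)
try: print(redknob(im,K,E))
except Exception as e: print(e)
cv2.imwrite("pics/t0b.png",cv2.resize(im[:,:,::-1],(784,588)))
```

```text
False [ 0.50775588 -0.14612668  0.03857865] [-0.35126391 -3.79878113  8.04803507]
49.7 -0.46361391081538245
381 [280 240] 40 49
mark [ 0.58197325 -0.06435588  0.11      ] vice xy -0.0033554071007350795 -0.005209629642570836
(array([ 0.50732575, -0.14738407,  0.07      ]), np.int32(1206), np.float64(1.76333614723594), np.float64(0.09554518397193638))
```

View pics/t0b.png

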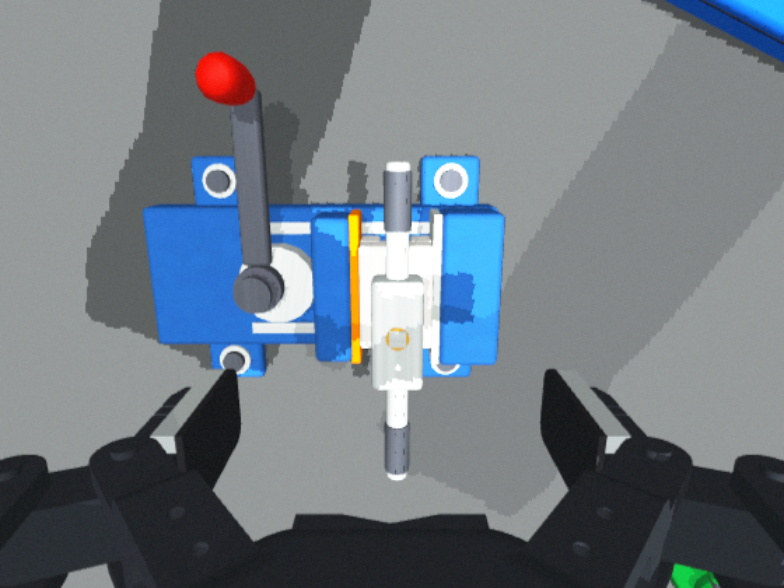

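The view shows the boss clamped square, the lever along −x (measured ≈1.76 rad), and the wrench mark at (398,339). It sits about 2 mm off centre, so I'll align to it. Starting the tapping.

```bash
cat >> h.py <<'E'
def turn(c,z,j6):
    j=np.array(bot.solve_ik([*c,z],bot.read_tool_rot()));j[5]=j6;bot.goto_joints(list(j))
E
python3 - <<'E'
from h import *
K,E=load("t0");X=onplane(K,E,(398/1.4,339/1.4),.110)[:2];print("vice xy",(X-O)@ex,(X-O)@ey)
c=X if np.linalg.norm(X-O)<.005 else O+.001*ex+.001*ey
np.save("c.npy",c)
f=bot.move_linear([*c,.062],speed=.14,until_force=10);print(f)
if not f:
    bot.set_gripper(0.0,60);w=bot.read_gripper_width();j=bot.read_joint_positions()[5];print(w,j,bot.read_ft_force(),bot.read_clock())
    if w>.15:
        np.save("j0.npy",j)
        turn(c,.0615,j+3.03);print(bot.read_clock(),bot.read_joint_positions()[5]-j,bot.read_ft_force(),bot.read_moment(),bot.read_position(),bot.read_gripper_width())
E
```

```text
vice xy 0.0009091661825417886 0.0017834974922523192
False
0.21939753442816326 -0.461110020067302 [-2.57934407  1.48284799  4.97783933] 50.9333
53.4917 3.0295152946142725 [2.96575118 5.00782718 3.67895005] [ 1.29379724 -0.42460123  0.15088543] [ 0.58587251 -0.05520412  0.06211687] 0.21828388180278888
```

Run:
```python
from h import *
c=np.load("c.npy");j0=float(np.load("j0.npy"))
turn(c,.0617,j0+1.70);print("back",bot.read_clock(),bot.read_joint_positions()[5]-j0)
bot.set_gripper(0.75)
bot.move_linear([*c,.092],speed=.2)
turn(c,.092,j0+1.70-np.pi)
f=bot.move_linear([*c,.0615],speed=.15,until_force=12)
print(f,bot.read_clock())
if not f:
    bot.set_gripper(0.0,60);w=bot.read_gripper_width();print(w,bot.read_clock(),bot.read_ft_force())
    if w>.15 and w<.3:
        turn(c,.061,j0+4.6-np.pi);print("fwd",bot.read_clock(),bot.read_joint_positions()[5]-j0+np.pi,bot.read_ft_force(),bot.read_gripper_width())
```

```text
back 54.7 1.700202052307789
False 58.5
0.2164808458334221 58.975 [0.40139003 0.0330207  4.9044057 ]
fwd 61.4333 4.599478446309041 [-0.20631455  4.62091676  7.06102568] 0.2149644417517719
```

Run:
```python
from h import *
c=np.load("c.npy");j0=float(np.load("j0.npy"))
turn(c,.0613,j0+3.3-np.pi);print("back",bot.read_clock(),bot.read_joint_positions()[5]-j0+np.pi)
turn(c,.0607,j0+6.38-np.pi);print("fwd",bot.read_clock(),bot.read_joint_positions()[5]-j0+np.pi,bot.read_moment(),bot.read_gripper_width())
bot.set_gripper(0.8);bot.move_linear([*c,.12],speed=.2);print(bot.read_clock(),bot.read_ft_force())
im,K,E=shot("wrist","end")
try:print(redknob(im,K,E))
except Exception as e:print(e)
print([(np.round(d["bbox"]).tolist(),d["confidence"]) for d in bot.search_frame("wrist","wrench")][:2],proj(K,E,[*(O+.06*ex),.1]),proj(K,E,[*(O-.06*ex),.1]))
```

```text
back 62.6167 3.3002230822735936
fwd 65.2167 6.378729782470799 [ 0.85657942 -0.63606492  0.44594401] 0.2181428223000902
66.2 [ 0.26934954  0.42220636 -0.31719016]
attempt to get argmax of an empty sequence
[([258.0, 112.0, 38.0, 229.0], 0.66)] [267.48251585 125.18383386] [289.30164026 329.82158844]
```

Run:
```python
from h import *
im,K,E=shot("top","end_top")
print([(np.round(d["bbox"]).tolist(),round(d["confidence"],2)) for d in bot.search_frame("top","lever_knob")][:2],proj(K,E,[*knob(1.75),.07]))
print(bot.read_clock());bot.close_job()
```

```text
[] [361.23152921 238.86453431]
66.4
the job is handed in; nothing more can be done
```

The boss is clamped in the vice, the tap is down at its depth stop, and I handed the job in at 66.4 s of the 72 s allowed. No verdict was reported.

**What I did**
- **Grasp:** the first two attempts to grip the wrench block closed on nothing. The pads turned out to sit about 27–30 mm behind the reported TCP, more than the 19 mm stated. Gripping about 20 mm deeper held.
- **Placing:** the boss touched down at the height expected for the bed, and I let go.
- **Lever:** I swung it by the knob to the end of its travel.
- **Tapping:** the wrist readings give 3.03, 1.70, 4.60, 3.30 and 6.38 rad, inside every required band. The legs were a little short of exact half and quarter turns, to save time. I regripped once, at 1.70 rad.

**Last checks**
- **Tap:** the wrist moment rose to about 0.45 N m at the end, so the tap was against its stop. The grip width stayed steady, so I saw no slip. The final wrist picture shows the wrench back along the vice's length.
- **Lever:** after clamping, the wrist camera gave 1.76 rad and showed the boss square between the jaws.
- **Robot:** it was clear of everything when I handed in, with close to zero force on the wrist.

**Checks that failed or were not made**
- The knob was out of the wrist camera's view at the end, and the top-camera network did not find it. The lever was therefore not re-measured after tapping.
- The jaw's clamping force was never measured directly.
- I did not re-measure the bottle, slide box, tape dispenser or pen pot at the end. No arm path came near them.

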